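# Isolate the label machine, rack the scrapers, switch back on

### The arm

A 6-joint arm with a two-finger parallel gripper is mounted at the origin on the work surface. World frame = base frame: x ahead of the robot, y to its left, z up, the work surface at z = 0. Lengths are in mm, angles in rad, forces in N, time in s.
With the tool pointing down it reaches from about 350 to 975 mm from the base axis. Payload 17.4 kg.
Tool frame: the origin (TCP) lies midway between the tips of the shut fingers; the grasp point (between the pads) lies 19 mm behind it; z points along the fingers, y is the line along which they close (so a half turn about z gives the same grasp; the last joint's range is limited). The gripper opens to 85 mm and grips with 20 to 120 N. Pads are 22 mm wide; open, the fingers measure 114 mm over their backs; the gripper's body (76 mm by 85 mm) begins 54 mm behind the grasp point. The pads swing forward as they close: fully open they stand 13 mm farther back than shut.
Start: joints at [1.28, 0.116, 1.442, -0, 1.584, -0.038], TCP at [168.836, 653.549, 231.303] pointing down, gripper open.
Joint ranges: [-2.83, 2.83], [-0.83, 2.19], [0.07, 2.5], [-1.14, 4.28], [0.01, 3], [-2.97, 2.97]. Speed limits (rad/s): [1.89, 1.89, 2.22, 3.14, 3.14, 3.14].

### API

Orientations are given as a unit quaternion [x, y, z, w].
In Python, from bench import r, optics, job gives the robot as it stands.
- The arm moves only by the tool move_arm, never from a script. Its argument "increments" is a list that holds one entry, the list of rows, each a list of 4 numbers: the shift along the tool's x, y, z each as a share of 150 mm, from -1 to 1, then the turn about the tool's z as a share of 5 degrees, from -1 to 1. A call has 1 to 20 rows; each row shifts and turns the commanded pose from where the row before left it, along the tool's axes as they then stand; what a row does not reach is not made up. A row lasts 1/8 s, in which the tool goes at most 62.5 mm and 10.7 degrees, less where a joint would pass 70% of its speed; a pose out of reach is approached as far as the arm can. A call with a number of a shift or a turn outside -1 to 1 is refused whole. A call with a gripper value outside its range is refused whole. "jaw" is the opening, from -1 (shut) to 1 (fully open), set as the call begins (left out, the last holds). The fingers move at their own pace and stop on an object; "newtons" is the grip in N (left out, the last holds). Time passes only in rows, so rows that do not move let the fingers close. It gives the time, the measured TCP pose, the force, the opening and the grip force at its end, in the units of the state.
- r.get_obs(): the state, without advancing time (a new reading comes with each control period).
- optics.get_image(name): name is "scene" or "top" or "wrist"; returns (picture, depth): 480x640x3 uint8, blue, green, red; 480x640 float32, mm along the optical axis (not along the pixel's ray), 0 where there is no reading.
- optics.get_calibration(name): a dict with "fx", "fy", "cx", "cy" (pixels), "xyz" and "rotation" of the camera in the world. Camera axes: x right, y down, z forward; pixel columns grow to the right and rows downward; lengths in mm; the calibration is good to about 2 mm. A picture is of the moment at which its call begins: read the wrist's pose just before it. get_calibration takes no time and is no camera call; for the wrist camera it gives the pose at the moment of the call.
- job.sign_off(): hands the job in; it is judged then, once.
The state is a dict: "t": time; "joint_positions": joint angles; "qd": joint speeds; "joint_torque": joint torques, N m; "tcp_pos": TCP position; "ee_rot": TCP orientation; "contact_force": force on the tool from outside, world axes, zero at the start; "moment": the same for the moment, N m; "width": finger opening in mm; "grip_force": force on a finger pad.
Only numpy, scipy, OpenCV 4.12 (cv2) and the standard library are available. Lean on these libraries where they do the work, as an engineer would, in place of code of your own. Each camera call takes 0.05 s, during which the arm holds its last target. There are 200 camera calls.

### The job

The label machine has to be isolated before anyone handles the scrapers lying around it: turn its isolator handle fully to off, then slide every scraper that is there, blade first, fully home into a slot of its own width in the slanted block (wide blades in wide slots, narrow in narrow, one to a slot) and let go of it. When all are racked, and not before, turn the isolator fully back on. Do not touch a scraper while the isolator is on, and leave the paper roll, tape gun and label roll where they are.

Things in the scene. Friction and masses are not known exactly. Their poses are not given: they have to be found in the camera images.
- wide_a: wide scraper (may be absent), 90 g, flat on the bench: black handle 120 long x 28 wide x 26 thick, white nylon blade 50 wide x 65 long x 4 thick in its mid-plane; both faces alike. Origin at the middle of the handle (13 above the bench; centre of mass 11 towards the blade); x along the handle to the blade tip (at x = +125), y across the blade, z normal to it.
- wide_a_shoulder (a point): point on the axis of wide_a at the front end of the handle, where the blade leaves it (x = +60 in the scraper's frame)
- narrow_a: narrow scraper (may be absent), 90 g, flat on the bench: black handle 120 long x 28 wide x 26 thick, white nylon blade 30 wide x 65 long x 4 thick in its mid-plane; both faces alike. Origin at the middle of the handle (13 above the bench; centre of mass 11 towards the blade); x along the handle to the blade tip (at x = +125), y across the blade, z normal to it.
- narrow_a_shoulder (a point): point on the axis of narrow_a at the front end of the handle, where the blade leaves it (x = +60 in the scraper's frame)
- wide_b: wide scraper (may be absent), 90 g, flat on the bench: black handle 120 long x 28 wide x 26 thick, white nylon blade 50 wide x 65 long x 4 thick in its mid-plane; both faces alike. Origin at the middle of the handle (13 above the bench; centre of mass 11 towards the blade); x along the handle to the blade tip (at x = +125), y across the blade, z normal to it.
- wide_b_shoulder (a point): point on the axis of wide_b at the front end of the handle, where the blade leaves it (x = +60 in the scraper's frame)
- narrow_b: narrow scraper (may be absent), 90 g, flat on the bench: black handle 120 long x 28 wide x 26 thick, white nylon blade 30 wide x 65 long x 4 thick in its mid-plane; both faces alike. Origin at the middle of the handle (13 above the bench; centre of mass 11 towards the blade); x along the handle to the blade tip (at x = +125), y across the blade, z normal to it.
- narrow_b_shoulder (a point): point on the axis of narrow_b at the front end of the handle, where the blade leaves it (x = +60 in the scraper's frame)
- block: fixed slanted plywood tool block, 270 wide, 95 high, base 150 deep, four slots side by side, mouths facing away from the robot and up. Origin on the bench under the slot mouths; z up, y along the row, x out from the mouths, level. Slots run down 30 degrees below level towards -x; from +y to -y: wide, narrow, wide, narrow, 66 apart centre to centre, 18 of wood between (shown by 2 high ribs on top).
- slot_wide1 (a point): centre of the mouth of a wide slot: opening 58 wide x 9 high, lips flared to about 16 high; 63.5 deep to its end wall, 75 above the bench. x points into the slot (30 degrees down), y along its width, z normal to the blade. A scraper fully home has its blade tip on the end wall, its shoulder about 2 outside the mouth, its x along the slot's x (give or take the play), its handle standing out.
- slot_wide2 (a point): centre of the mouth of a wide slot: opening 58 wide x 9 high, lips flared to about 16 high; 63.5 deep to its end wall, 75 above the bench. x points into the slot (30 degrees down), y along its width, z normal to the blade. A scraper fully home has its blade tip on the end wall, its shoulder about 2 outside the mouth, its x along the slot's x (give or take the play), its handle standing out.
- slot_narrow1 (a point): centre of the mouth of a narrow slot: opening 38 wide x 9 high, lips flared to about 16 high; 63.5 deep to its end wall, 75 above the bench. x points into the slot (30 degrees down), y along its width, z normal to the blade. A scraper fully home has its blade tip on the end wall, its shoulder about 2 outside the mouth, its x along the slot's x (give or take the play), its handle standing out.
- slot_narrow2 (a point): centre of the mouth of a narrow slot: opening 38 wide x 9 high, lips flared to about 16 high; 63.5 deep to its end wall, 75 above the bench. x points into the slot (30 degrees down), y along its width, z normal to the blade. A scraper fully home has its blade tip on the end wall, its shoulder about 2 outside the mouth, its x along the slot's x (give or take the play), its handle standing out.
- isolator_box: fixed grey isolator switch box of the label machine, 100 x 100 x 60 high; origin centre of underside, z up, x towards the small round dot (OFF mark) on its top; the bar-shaped mark (ON) is 60 degrees counter-clockwise of it seen from above
- isolator (a joint): angle of the isolator's handle: 0 = OFF (nose at the dot), 1.047 rad (60 degrees) = ON (nose at the bar mark), growing counter-clockwise seen from above; a hard stop at each end, between them stiff friction (about 0.08 N m): it stays where it is left.
- isolator_grip (a point): middle of the isolator handle's upright black grip bar, on the vertical turning axis, 90 above the bench. Bar 14 wide, 67 long (narrower nose with a white line on top reaches 35 from the axis, tail 32), from 72 to 105 above the bench, over a 52 diameter disc. x along the bar to the nose, z up; turns with the handle.
- paper_roll: bystander, not to be disturbed: upright paper roll, 120 diameter, 170 high; origin on the bench under its centre
- tape_gun: bystander, not to be disturbed: hand tape dispenser, about 210 long, 90 high; origin on the bench under its body
- label_roll: bystander, not to be disturbed: roll of labels lying flat, 100 diameter, 60 high; origin on the bench under its centre
Things that resemble listed ones, but are neither listed nor needed, are in the scene too. Leave any yellow look-alike of the wide_b alone.

How it is judged:
By the outcome, as a careful person would: the job done as asked, in the order asked, and still so for the second after the job is handed in, with the robot touching nothing.
Of wide_a, narrow_a, wide_b, narrow_b only 3 to 4 are there at a start; the rules pass over those that are not, and their reading is None.
At some moment in a run one of wide_a, narrow_a, wide_b, narrow_b may be knocked a few centimetres aside while the robot is not near it.
Once in a run the grip may slacken for a moment while it holds something.
It also fails if it takes over 210 s, if anything falls off the work surface, if the arm or the gripper's body presses on something with over 40 N, if the wrist force passes 120 N, or if a joint passes its speed limit or range.

## Working session

There is one attempt and no reset: what is moved stays moved. The work goes in short steps, Python scripts to look and compute and a tool call to move; the robot and the scene stay as the last step left them, time stands still between calls to the robot, and variables do not carry over. Pictures are saved under pics/ and viewed, at most 16 in all, crops included, and the job is handed in when it is done.

Besides the shell and the picture viewer there is one more tool, called after "Emit:" as a command line: name --argument value ..., lists and objects as JSON in quotes. move_arm: Moves the arm, as the interface text tells. Shift numbers are shares of 150 mm and turn numbers shares of 5 degrees, none past 1 either way. Its arguments: {"type":"object","properties":{"increments":{"type":"array"},"jaw":{"type":"number"},"newtons":{"type":"number"}},"required":["increments"]}

```bash
mkdir -p pics; ls; python3 - <<'E'
from bench import r,optics,job
import cv2,numpy as np
for n in ("scene","top"):
    p,d=optics.get_image(n); cv2.imwrite(f"pics/{n}1.png",p); np.savez(f"pics/{n}1.npz",p=p,d=d)
    c=optics.get_calibration(n); print(n,c)
o=r.get_obs(); print({k:o[k] for k in("t","tcp_pos","ee_rot","width","contact_force")})
print(optics.get_calibration("wrist"))
E
```

```text
pics
scene {'fx': 469.74886160109793, 'fy': 469.74886160109793, 'cx': 307.3138805922961, 'cy': 241.52595725013546, 'xyz': array([936.15775033, 562.67463338, 892.75646682]), 'rotation': array([ 0.29145743,  0.88898781, -0.33642869, -0.1075592 ])}
top {'fx': 445.9606578705499, 'fy': 445.9606578705499, 'cx': 318.23057480373507, 'cy': 239.56676643143803, 'xyz': array([368.84462393,   3.1850837 , 958.4911932 ]), 'rotation': array([ 0.70534664, -0.70247476,  0.05814294, -0.07506484])}
{'t': 0.1, 'tcp_pos': array([168.77273327, 653.39622752, 230.6603256 ]), 'ee_rot': array([ 1.26041557e-01,  9.92024839e-01, -4.86501054e-04, -8.67824314e-05]), 'width': 85.1865085091705, 'contact_force': array([-0.16280884, -0.21987993,  0.90848018])}
{'fx': 391.29477920045787, 'fy': 391.29477920045787, 'cx': 323.60623552528835, 'cy': 246.77326682298286, 'xyz': array([100.05969161, 671.37755572, 372.82464391]), 'rotation': array([0.78287321, 0.60644795, 0.08472836, 0.11023398])}
```

View pics/top1.png

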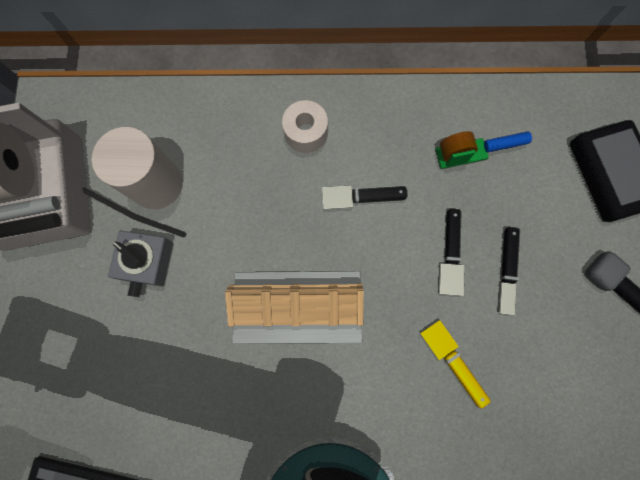

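View pics/scene1.png

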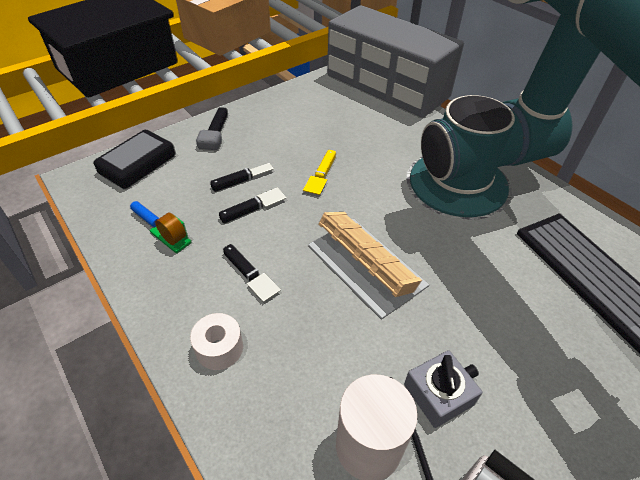

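Top view: there are three real scrapers. One wide is at about (365,196) with its blade to +y, one wide at (452,250) with its blade toward the robot, and one narrow at (510,270) with its blade toward the robot. The yellow one at (455,363) is the look-alike. The isolator is at (135,255) and the block at (295,305).

```bash
cat > h.py <<'E'
from bench import r,optics,job
import cv2,numpy as np
from scipy.spatial.transform import Rotation as R
def shot(n,save=None):
    c=optics.get_calibration(n); p,d=optics.get_image(n)
    if save: cv2.imwrite(f"pics/{save}.png",p); np.savez(f"pics/{save}.npz",p=p,d=d,**{k:np.array(v) for k,v in c.items()})
    return p,d,c
def cloud(d,c):
    v,u=np.mgrid[:480,:640]
    P=np.stack([(u-c['cx'])/c['fx']*d,(v-c['cy'])/c['fy']*d,d],-1)
    W=P@R.from_quat(c['rotation']).as_matrix().T+c['xyz']; W[d==0]=np.nan; return W
def proj(w,c):
    q=R.from_quat(c['rotation']).inv().apply(np.atleast_2d(w)-c['xyz'])
    return np.c_[q[:,0]/q[:,2]*c['fx']+c['cx'],q[:,1]/q[:,2]*c['fy']+c['cy']]
def state():
    o=r.get_obs(); y=R.from_quat(o['ee_rot']).as_matrix()
    print("t",round(o['t'],2),"tcp",o['tcp_pos'].round(1),"toolx",y[:,0].round(3),"z",y[:,2].round(3),"F",o['contact_force'].round(1),"w",round(o['width'],1),"g",round(o['grip_force'],1),"J",np.round(o['joint_positions'],2))
E
python3 - <<'E'
from h import *
T={}
for n in("top","scene"):
    z=np.load(f"pics/{n}1.npz");T[n]=(z['p'],z['d'],optics.get_calibration(n))
W=cloud(T['top'][1],T['top'][2]);S=cloud(T['scene'][1],T['scene'][2])
for n,(u,v) in dict(bench=(400,300),w1blade=(338,197),w1h=(380,195),w2blade=(452,279),w2h=(453,235),nblade=(508,300),nh=(511,255),iso=(135,256),box=(120,275),blockmouth=(295,287),roll=(123,158),tape=(460,150),label=(290,122)).items(): print(n,W[v,u].round(0))
for n,(u,v) in dict(bench=(300,380),w1blade=(265,288),w1h=(240,262),w2blade=(272,198),w2h=(240,210),nblade=(261,171),nh=(230,181),roll=(377,400)).items(): print('s',n,S[v,u].round(0))
p,d,c=shot("wrist","wr1")
a=cv2.resize(T['top'][0][180:330,310:530],None,fx=3.6,fy=3.6,interpolation=cv2.INTER_CUBIC)
cv2.imwrite("pics/crop1.png",a)
b=cv2.resize(T['top'][0][220:350,90:370],None,fx=2.8,fy=2.8,interpolation=cv2.INTER_CUBIC)
cv2.imwrite("pics/crop2.png",b)
E
```

```text
bench [ 422. -148.   -1.]
w1blade [644. -16.  17.]
w1h [ 646. -107.   23.]
w2blade [ 465. -256.   13.]
w2h [ 557. -260.   25.]
nblade [ 422. -369.   14.]
nh [ 515. -379.   23.]
iso [499. 383. 103.]
box [466. 430.  60.]
blockmouth [442.  71.  73.]
roll [675. 392. 170.]
tape [ 727. -269.   77.]
label [798.  88.  62.]
s bench [707. 217.   3.]
s w1blade [645.  -6.  16.]
s w1h [656. -97.  28.]
s w2blade [ 468. -246.   16.]
s w2h [ 566. -248.   27.]
s nblade [ 431. -359.   16.]
s nh [ 527. -370.   20.]
s roll [671. 381. 168.]
```

View pics/crop1.png

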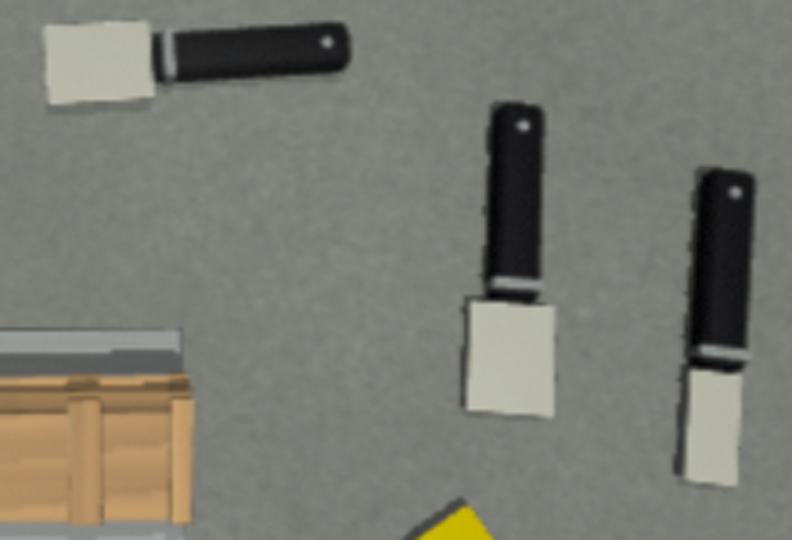

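View pics/crop2.png

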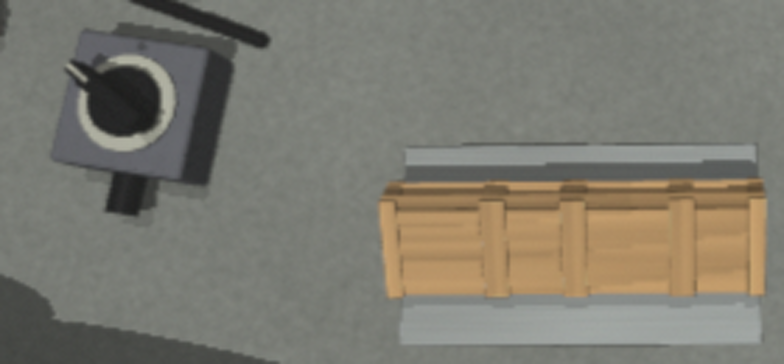

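View pics/wr1.png

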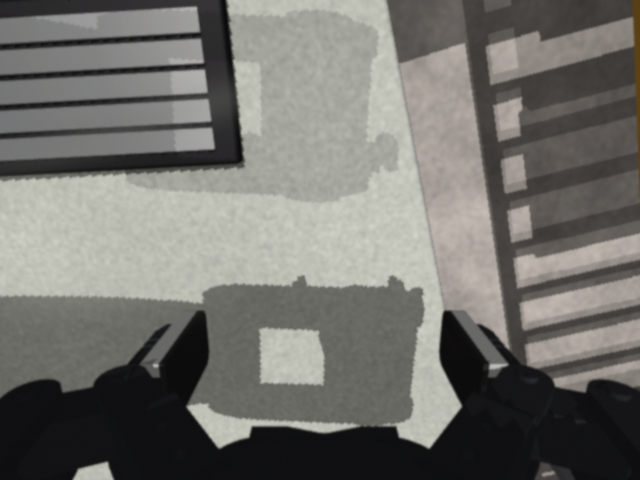

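The crop confirms the two wides and one narrow, all black-handled with white blades. The yellow one is not wanted. The block slots run wide/narrow/wide/narrow left to right (rib columns 390, 493, 573, 682, 757 in the crop). The isolator nose at crop (72,68) points at ON, and the OFF dot is near (141,46), 60° clockwise. The wrist view shows only bench, keyboard and arm shadow, with no scraper there.

Next I move over the isolator.

Emit:
move_arm --increments '[[[-0.34, -0.117, 0, 0], [-0.34, -0.117, 0, 0], [-0.34, -0.117, 0, 0], [-0.34, -0.117, 0, 0], [-0.34, -0.117, 0, 0], [-0.34, -0.117, 0, 0], [-0.34, -0.117, 0, 0], [-0.34, -0.117, 0, 0], [0, 0, 0, -1], [0, 0, 0, -1], [0, 0, 0, -1], [0, 0, 0, -1], [0, 0, 0, -1], [0, 0, 0, -1], [0, 0, 0, -1], [0, 0, 0, -1], [0, 0, 0, -1], [0, 0, 0, -1], [0, 0, 0, -1], [0, 0, 0, -1]]]' --jaw 1

```text
t: 2.65
tcp_pos: [528.7, 415.5, 231.0]
ee_rot: [-0.388, 0.922, -0.0, -0.0]
contact_force: [0.8, -0.8, -0.5]
width: 85.4
grip_force: 0.0
```

```bash
python3 - <<'E'
from h import *
state()
p,d,c=shot("wrist","wr2"); W=cloud(d,c)
m=(W[...,2]>95)&(W[...,2]<112)&(np.hypot(W[...,0]-499,W[...,1]-383)<70)
q=W[m]; print(len(q),np.median(q,0)); 
if len(q)>20:
    rc=cv2.minAreaRect(q[:,:2].astype(np.float32)); print(rc)
p2,d2,c2=shot("top"); W2=cloud(d2,c2); m2=(W2[...,2]>90)&(W2[...,2]<115)&(np.hypot(W2[...,0]-499,W2[...,1]-383)<60); print(len(W2[m2]),W2[m2].mean(0))
E
```

```text
t 2.65 tcp [528.7 415.5 231. ] toolx [-0.699 -0.715  0.   ] z [-0. -0. -1.] F [ 0.8 -0.8 -0.5] w 85.4 g 0.0 J [ 0.63  0.11  1.45  0.    1.58 -1.74]
1792 [502.04310701 399.8369276  103.76074376]
((504.31719970703125, 402.5509033203125), (66.82511138916016, 13.981446266174316), 51.19660568237305)
264 [503.13320938 397.19068096 102.97469154]
```

View pics/wr2.png

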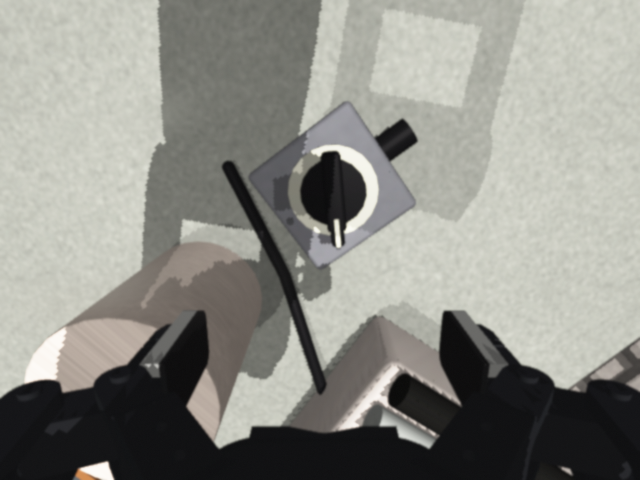

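The bar measures 66.8 × 14 at z = 104, which matches the text. The axis is about (503.4, 401.4) with the nose at 51° (image (335,240)).

Emit:
move_arm --increments '[[[0, 0, 0, -1], [0.09, 0.036, 0, -0.1], [0.09, 0.036, 0, 0], [0, 0, 0.25, 0], [0, 0, 0.25, 0], [0, 0, 0.25, 0], [0, 0, 0.15, 0], [0, 0, 0.1, 0], [0, 0, 0, 0]]]'

```text
t: 3.88
tcp_pos: [503.1, 401.4, 81.1]
ee_rot: [-0.43, 0.903, -0.0, -0.0]
contact_force: [0.1, -0.4, 0.1]
width: 85.3
grip_force: 0.0
```

Emit:
move_arm --increments '[[[0, 0, 0, 0], [0, 0, 0, 0], [0, 0, 0, 0], [0, 0, 0, 0], [0, 0, 0, 0], [0, 0, 0, 0]]]' --jaw -1 --newtons 50

```text
t: 4.62
tcp_pos: [504.1, 401.0, 81.9]
ee_rot: [-0.43, 0.903, -0.001, 0.001]
contact_force: [4.9, -5.0, 2.9]
width: 13.1
grip_force: 51.1
```

Emit:
move_arm --increments '[[[0, 0, 0, 1], [0, 0, 0, 1], [0, 0, 0, 1], [0, 0, 0, 1], [0, 0, 0, 1], [0, 0, 0, 1], [0, 0, 0, 1], [0, 0, 0, 1], [0, 0, 0, 1], [0, 0, 0, 1], [0, 0, 0, 1], [0, 0, 0, 1], [0, 0, 0, 0.6], [0, 0, 0, 0], [0, 0, 0, 0]]]'

```text
t: 6.5
tcp_pos: [504.0, 401.5, 81.9]
ee_rot: [0.103, 0.995, 0.0, 0.001]
contact_force: [6.2, -1.9, 2.2]
width: 12.9
grip_force: 62.6
```

```bash
python3 - <<'E'
from h import *
state(); print(r.get_obs()['moment'])
E
```

```text
t 6.5 tcp [504.  401.5  81.9] toolx [-0.979  0.206 -0.002] z [ 0.002  0.    -1.   ] F [ 6.2 -1.9  2.2] w 12.9 g 62.6 J [ 0.63  0.13  1.68 -0.    1.34 -0.73]
[-0.25159835 -1.00036106  1.41623103]
```

Emit:
move_arm --increments '[[[0, 0, 0, 0], [0, 0, 0, 0], [0, 0, 0, 0], [0, 0, 0, 0]]]' --jaw 1

```text
t: 7.0
tcp_pos: [503.3, 401.5, 81.2]
ee_rot: [0.104, 0.995, -0.0, -0.0]
contact_force: [-0.1, 0.1, 0.1]
width: 83.6
grip_force: 0.0
```

Emit:
move_arm --increments '[[[0, 0, -0.15, 0], [0, 0, -0.25, 0], [0, 0, -0.3, 0], [0, 0, -0.3, 0], [0, 0, 0, 0]]]'

```text
t: 7.62
tcp_pos: [504.2, 402.1, 237.5]
ee_rot: [0.104, 0.995, 0.002, 0.003]
contact_force: [0.2, 0.1, -0.4]
width: 85.6
grip_force: 0.0
```

```bash
python3 - <<'E'
from h import *
state()
p,d,c=shot("wrist","wr3"); W=cloud(d,c)
m=(W[...,2]>95)&(W[...,2]<112)&(np.hypot(W[...,0]-503,W[...,1]-401)<60)
q=W[m]; print(len(q),np.median(q,0)); print(cv2.minAreaRect(q[:,:2].astype(np.float32)))
m=(W[...,2]>55)&(W[...,2]<64)&(np.hypot(W[...,0]-503,W[...,1]-401)<90)
print(cv2.minAreaRect(W[m][:,:2].astype(np.float32)))
E
```

```text
t 7.62 tcp [504.2 402.1 237.5] toolx [-0.978  0.208 -0.005] z [ 0.006  0.004 -1.   ] F [ 0.2  0.1 -0.4] w 85.6 g 0.0 J [ 0.63  0.04  1.51  0.    1.58 -0.73]
1602 [500.616999   401.79161645 103.7708726 ]
((504.3843688964844, 401.4480285644531), (14.006484985351562, 66.33002471923828), 81.48123168945312)
((503.3041687011719, 401.63275146484375), (99.96714782714844, 100.19120788574219), 81.52130126953125)
```

Emit:
move_arm --increments '[[[0, 0, 0, -1], [0, 0, 0, -1], [0, -0.3, 0, -0.36], [-0.06, -0.34, 0, 0], [-0.06, -0.34, 0, 0], [-0.06, -0.34, 0, 0], [-0.06, -0.34, 0, 0], [0, -0.34, 0, 0], [0, -0.34, 0, 0], [0, 0, 0, 0]]]'

```text
t: 8.93
tcp_pos: [536.4, 47.7, 230.9]
ee_rot: [0.003, 1.0, -0.0, -0.0]
contact_force: [-1.0, 0.4, 0.4]
width: 85.4
grip_force: 0.0
```

```bash
python3 - <<'E'
from h import *
state()
p,d,c=shot("wrist","wr4"); W=cloud(d,c)
E
```

```text
t 8.93 tcp [536.4  47.7 230.9] toolx [-1.     0.007  0.001] z [-0.001 -0.    -1.   ] F [-1.   0.4  0.4] w 85.4 g 0.0 J [ 0.04 -0.18  1.73 -0.    1.59 -1.52]
```

View pics/wr4.png

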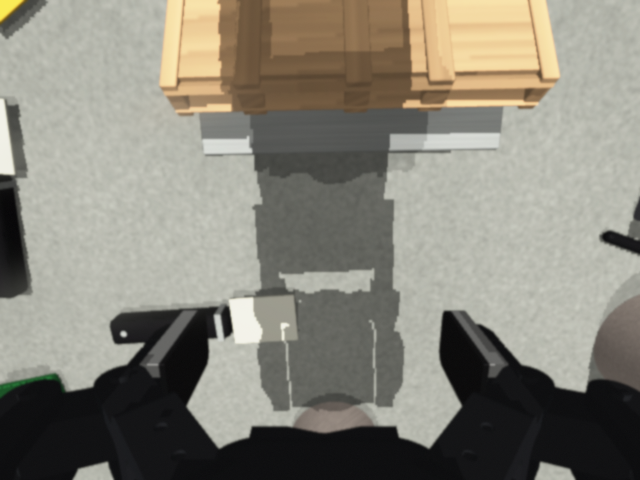

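Isolator is OFF: the bar is at −8.5°, equal to the box axis. In this picture the block is at the top (front edge near row 108), with wide scraper 1 at (110–297, 320).

```bash
python3 - <<'E'
from h import *
def load(n):
    z=np.load(f"pics/{n}.npz");return z['p'],z['d'],{k:z[k] for k in('fx','fy','cx','cy','xyz','rotation')}
p,d,c=load("wr4"); W=cloud(d,c); p2,d2,c2=[*np.load("pics/top1.npz").values()][:2]+[optics.get_calibration("top")]; W2=cloud(d2,c2)
for n,w in(("wr",W),("top",W2)):
    m=(np.abs(w[...,1]-60)<170)&(w[...,0]<480)&(w[...,0]>300)&(w[...,2]>30)
    q=w[m]; print(n,len(q),"xyz min/max",np.nanpercentile(q,[.5,99.5],axis=0).round(1).tolist(), cv2.minAreaRect(q[q[:,2]>60][:,:2].astype(np.float32)))
    for y in range(-80,190,20):
        s=q[abs(q[:,1]-y)<5]
        if len(s): 
            b=s[s[:,0]>s[:,0].max()-3]; print(y,"xmax",s[:,0].max().round(1),"z there",b[:,2].mean().round(1),"zmax",s[:,2].max().round(1),"x at zmax",s[s[:,2].argmax(),0].round(1))
# column profile in wrist at a few columns
for u in(205,295,400,490):
    print(u,[tuple(W[v,u][[0,2]].round(0)) for v in range(0,160,8)], W[90,u,1].round(1))
# rib edges along row 60
print([ (u,W[60,u].round(1).tolist()) for u in range(165,560,13)])
a=cv2.resize(p[0:170,150:570],None,fx=1.9,fy=3.4,interpolation=cv2.INTER_CUBIC); cv2.imwrite("pics/crop3.png",a)
E
```

```text
wr 42361 xyz min/max [[372.4, -61.2, 54.0], [447.7, 204.9, 90.0]] ((411.8614196777344, 72.18306732177734), (73.4483642578125, 270.8503723144531), 0.7042282223701477)
-60 xmax 450.2 z there 62.7 zmax 91.3 x at zmax 431.9
-40 xmax 447.8 z there 66.7 zmax 88.1 x at zmax 432.9
-20 xmax 447.6 z there 66.0 zmax 88.9 x at zmax 432.5
0 xmax 449.2 z there 63.4 zmax 91.5 x at zmax 430.5
20 xmax 447.2 z there 66.5 zmax 88.1 x at zmax 432.7
40 xmax 446.9 z there 66.2 zmax 88.2 x at zmax 431.6
60 xmax 448.7 z there 64.7 zmax 90.9 x at zmax 430.8
80 xmax 448.3 z there 63.1 zmax 92.6 x at zmax 430.5
100 xmax 446.0 z there 66.5 zmax 88.2 x at zmax 432.0
120 xmax 447.8 z there 63.2 zmax 91.2 x at zmax 430.0
140 xmax 447.8 z there 64.8 zmax 90.7 x at zmax 429.4
160 xmax 445.3 z there 66.1 zmax 88.7 x at zmax 430.0
180 xmax 445.1 z there 66.4 zmax 88.4 x at zmax 430.0
top 5546 xyz min/max [[368.0, -62.9, 51.3], [448.9, 204.1, 91.1]] ((410.98809814453125, 71.14289093017578), (77.41008758544922, 270.33221435546875), 0.8825258612632751)
-60 xmax 451.6 z there 63.5 zmax 93.3 x at zmax 433.2
-40 xmax 449.2 
[... 3943 characters left out ...]
0, -6.1, 81.8]), (256, [416.1, 2.8, 82.2]), (269, [415.7, 11.3, 79.5]), (282, [415.6, 20.1, 78.6]), (295, [415.6, 29.1, 78.3]), (308, [415.8, 38.1, 79.2]), (321, [415.9, 47.0, 79.2]), (334, [416.2, 55.9, 80.8]), (347, [416.5, 64.7, 81.9]), (360, [416.6, 73.6, 82.4]), (373, [416.3, 82.6, 80.5]), (386, [416.5, 91.5, 80.8]), (399, [416.4, 100.5, 80.2]), (412, [416.6, 109.3, 80.7]), (425, [416.5, 118.3, 79.9]), (438, [416.9, 126.8, 81.7]), (451, [417.1, 135.3, 82.7]), (464, [416.7, 145.0, 80.2]), (477, [416.8, 153.9, 80.1]), (490, [417.1, 162.1, 82.0]), (503, [417.0, 171.4, 80.9]), (516, [417.2, 179.9, 81.9]), (529, [417.5, 188.2, 82.8]), (542, [417.6, 196.7, 83.6]), (555, [417.7, 205.4, 83.7])]
```

View pics/crop3.png

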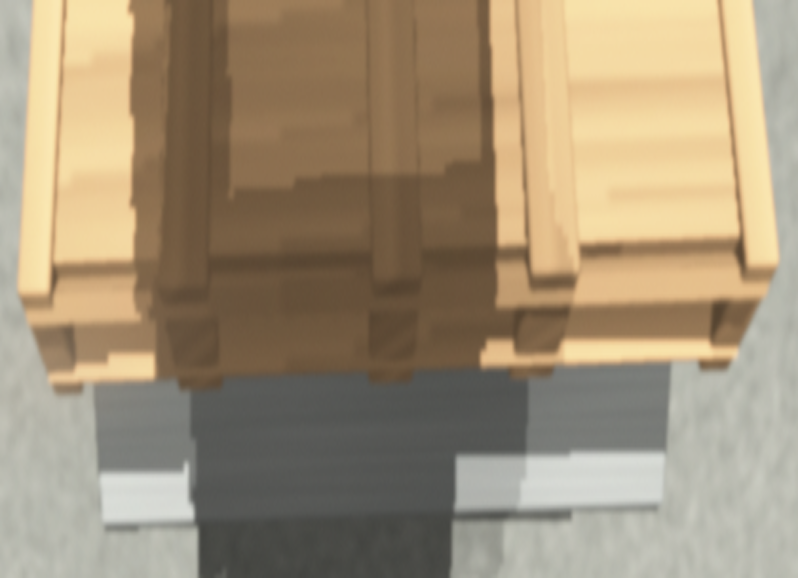

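Block measured: centre y ≈ 72, yaw ≈ 0.7°, mouth centres at about x 442.5, z ≈ 75, and slot ys wide1 166, narrow1 100, wide2 34, narrow2 −32. The rib positions agree with the text. Next I go to view wide scraper 1.

Emit:
move_arm --increments '[[[-0.147, -0.277, 0, 0], [-0.147, -0.277, 0, 0], [-0.147, -0.277, 0, 0], [-0.147, -0.277, 0, 0], [-0.147, -0.277, 0, 0], [0, 0, 0, 1], [0, 0, 0, 1], [0, 0, 0, 1], [0, 0, 0, 1], [0, 0, 0, 1], [0, 0, 0, 1], [0, 0, 0, 1], [0, 0, 0, 1], [0, 0, 0, 1], [0, 0, 0, 1], [0, 0, 0, 1], [0, 0, 0, 1], [0, 0, 0, 1], [0, 0, 0, 1], [0, 0, 0, 1]]]'

```text
t: 11.48
tcp_pos: [646.6, -156.2, 230.8]
ee_rot: [0.611, 0.792, -0.0, -0.001]
contact_force: [-0.4, 0.5, 0.9]
width: 85.6
grip_force: 0.0
```

Emit:
move_arm --increments '[[[0, 0, 0, 1], [0, 0, 0, 1], [0, 0, 0, 1], [0, 0, 0, 0]]]'

```text
t: 11.98
tcp_pos: [646.6, -156.5, 230.9]
ee_rot: [0.708, 0.707, -0.0, -0.0]
contact_force: [-0.7, 0.1, -0.1]
width: 85.4
grip_force: 0.0
```

```bash
cat >> h.py <<'E'
def scraper(W,p,near,rad=130,zmax=40):
    """fit flat scrapers: handle = dark raised pts, blade = white raised pts"""
    g=p.mean(2); z=W[...,2]; m=(np.hypot(W[...,0]-near[0],W[...,1]-near[1])<rad)&(z<zmax)
    for nm,k in(("handle",m&(z>18)&(g<90)),("blade",m&(z>7)&(g>150)&(p.max(2)-p.min(2).astype(int)<60))):
        k=cv2.morphologyEx(k.astype(np.uint8),cv2.MORPH_OPEN,np.ones((3,3)))
        n,l,s,_=cv2.connectedComponentsWithStats(k)
        for i in range(1,n):
            if s[i,4]>40:
                q=W[l==i]; print(nm,s[i,4],"med",np.median(q,0).round(1),"rect",[np.round(a,1) for a in cv2.minAreaRect(q[:,:2].astype(np.float32))])
E
python3 - <<'E'
from h import *
state()
p,d,c=shot("wrist","wr5"); scraper(cloud(d,c),p,(645,-70))
p,d,c=shot("top"); print("top"); scraper(cloud(d,c),p,(645,-70))
E
```

```text
t 11.97 tcp [ 646.6 -156.5  230.9] toolx [0.002 1.    0.   ] z [-0.001  0.    -1.   ] F [-0.7  0.1 -0.1] w 85.4 g 0.0 J [-0.28  0.1   1.46  0.    1.58 -0.27]
handle 220 med [645.8 -49.7  24.3] rect [array([646.1, -49.5]), array([26.2,  6.2]), np.float64(3.3)]
handle 3834 med [ 649.6 -107.4   25.1] rect [array([ 649.9, -112. ]), array([ 28. , 106.8]), np.float64(3.6)]
blade 5061 med [643.4 -12.1  14.5] rect [array([643.7, -12.9]), array([50. , 64.9]), np.float64(3.5)]
top
handle 220 med [647.9 -78.8  25.8] rect [array([649.2, -79. ]), array([39.4, 28.4]), np.float64(89.7)]
blade 566 med [645.6  -9.7  15. ] rect [array([644.2, -12.1]), array([51.5, 61.6]), np.float64(1.0)]
```

View pics/wr5.png

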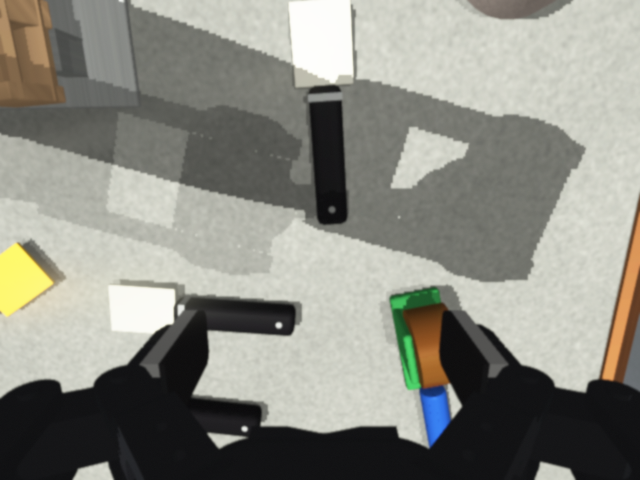

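Picture: wide scraper 1 has its blade at (322,42) and its handle from (325,92) to (332,220), unobstructed. The fitted sizes are 50 × 65 and 28 wide, the handle top is at z 25, and the axis is at 93.5°. I grasp 25 mm behind the middle of the handle.

Emit:
move_arm --increments '[[[0, 0, 0, -0.7], [0.09, 0.02, 0, 0], [0.083, 0.019, 0, 0], [0, 0, 0.3, 0], [0, 0, 0.3, 0], [0, 0, 0.3, 0], [0, 0, 0.3, 0], [0, 0, 0.2, 0], [0, 0, 0.09, 0], [0, 0, 0.04, 0], [0, 0, 0, 0]]]'

```text
t: 13.45
tcp_pos: [651.1, -131.3, 2.6]
ee_rot: [0.686, 0.727, 0.0, 0.0]
contact_force: [0.0, 0.9, 0.2]
width: 85.6
grip_force: 0.0
```

Emit:
move_arm --increments '[[[0, 0, 0, 0], [0, 0, 0, 0], [0, 0, 0, 0], [0, 0, 0, 0], [0, 0, 0, 0]]]' --jaw -1 --newtons 40

```text
t: 14.08
tcp_pos: [651.0, -131.6, 2.3]
ee_rot: [0.686, 0.727, 0.0, 0.0]
contact_force: [0.5, -0.5, 5.9]
width: 27.1
grip_force: 41.1
```

Emit:
move_arm --increments '[[[0, 0, -0.1, 0], [0, 0, -0.25, 0], [0, 0, -0.3, 0], [0, 0, -0.3, 0], [0, 0, -0.15, 0], [0, 0, 0, 0]]]'

```text
t: 14.82
tcp_pos: [651.1, -131.5, 168.2]
ee_rot: [0.686, 0.727, 0.001, 0.001]
contact_force: [0.7, -0.0, -2.4]
width: 27.4
grip_force: 40.3
```

```bash
cat >> h.py <<'E'
def held(save=None):
    """blade/handle line of the held scraper in the tool frame (x,y,z from TCP); wrist depth"""
    o=r.get_obs(); M=R.from_quat(o['ee_rot']).as_matrix(); p,d,c=shot("wrist",save)
    T=(cloud(d,c)-o['tcp_pos'])@M; g=p.mean(2)
    ok=(abs(T[...,1])<40)&(T[...,0]>20)&(T[...,0]<190)&(T[...,2]<40)&(T[...,2]>-110)
    b=ok&(g>100)&(p.max(2)-p.min(2).astype(int)<60); b=cv2.morphologyEx(b.astype(np.uint8),cv2.MORPH_OPEN,np.ones((3,3)))
    n,l,s,_=cv2.connectedComponentsWithStats(b)
    if n<2: print("no blade"); return
    i=1+s[1:,4].argmax(); q=T[l==i]
    f=np.polyfit(q[:,0],q[:,2],1); print("blade n",s[i,4],"x",np.percentile(q[:,0],[1,99]).round(1),"y",np.percentile(q[:,1],[2,98]).round(1),"z=%.3f x + %.1f"%tuple(f),"tilt",np.degrees(np.arctan(f[0])).round(1),"rect",[np.round(a,1) for a in cv2.minAreaRect(q[:,:2].astype(np.float32))])
E
python3 - <<'E'
from h import *
state(); held("wr6")
E
```

```text
t 14.82 tcp [ 651.1 -131.5  168.2] toolx [-0.058  0.998 -0.001] z [ 0.002 -0.001 -1.   ] F [ 0.7 -0.  -2.4] w 27.4 g 40.3 J [-0.24  0.11  1.55 -0.    1.48 -0.3 ]
blade n 13515 x [ 86.2 108.1] y [-24.2  23.4] z=0.002 x + -12.3 tilt 0.1 rect [array([96.9, -0.3]), array([23.5, 50.6]), np.float64(0.0)]
```

View pics/wr6.png

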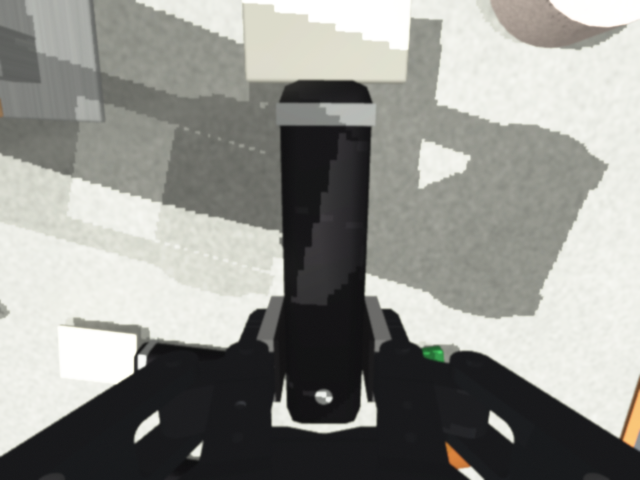

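The scraper is held level and centred, with the shoulder 86 mm ahead of the TCP. The tool can only yaw, so I'll put the tip into the flared mouth and raise the grip on an arc. The scraper then pivots to 30° in the pads.

Emit:
move_arm --increments '[[[0.334, -0.013, 0, 0], [0.334, -0.013, 0, 0], [0.334, -0.013, 0, 0], [0.334, -0.013, 0, 0], [0.334, -0.013, 0, 0], [0.334, -0.013, 0, 0], [0, 0, 0, -1], [0, 0, 0, -1], [0, 0, 0, -1], [0, 0, 0, -1], [0, 0, 0, -1], [0, 0, 0, -1], [0, 0, 0, -1], [0, 0, 0, -1], [0, 0, 0, -1], [0, 0, 0, -1], [0, 0, 0, -1], [0, 0, 0, -1], [0, 0, 0, -1], [0, 0, 0, -1]]]'

```text
t: 17.38
tcp_pos: [620.9, 167.8, 164.1]
ee_rot: [0.144, 0.99, -0.001, -0.002]
contact_force: [-0.2, 0.3, -1.0]
width: 27.5
grip_force: 40.4
```

Emit:
move_arm --increments '[[[0, 0, 0, -1], [0, 0, 0, -1], [0, 0, 0, -1], [0, 0, 0.3, -0.44], [0, 0, 0.3, 0], [0, 0, 0, 0], [0, 0, 0, 0]]]'

```text
t: 18.25
tcp_pos: [621.9, 168.0, 77.6]
ee_rot: [-0.004, 1.0, 0.0, 0.0]
contact_force: [0.1, 0.2, -1.0]
width: 27.1
grip_force: 45.7
```

```bash
cat >> h.py <<'E'
def hang(save=None):
    """tilt of the handle's top face in the tool frame"""
    o=r.get_obs(); M=R.from_quat(o['ee_rot']).as_matrix(); p,d,c=shot("wrist",save)
    T=(cloud(d,c)-o['tcp_pos'])@M; g=p.mean(2)
    k=(abs(T[...,1])<9)&(T[...,0]>18)&(T[...,0]<75)&(T[...,2]<35)&(T[...,2]>-60)&(g<90)
    q=T[k]
    if len(q)<50: print("no handle",len(q)); return
    f=np.polyfit(q[:,0],q[:,2],1); e=abs(q[:,2]-np.polyval(f,q[:,0])); q=q[e<4]; f=np.polyfit(q[:,0],q[:,2],1)
    k2=(T[...,0]>20)&(T[...,0]<85)&(g<90)&(abs(T[...,2]-np.polyval(f,T[...,0]))<4)&(abs(T[...,1])<25); s=T[k2]
    print("handle n",len(q),"z=%.3f x + %.1f"%tuple(f),"tilt",np.degrees(np.arctan(f[0])).round(1),"x",np.percentile(q[:,0],[1,99]).round(1),"rect",[np.round(a,1) for a in cv2.minAreaRect(s[:,:2].astype(np.float32))])
E
python3 - <<'E'
from h import *
state(); held(); hang()
E
```

```text
t 18.25 tcp [621.9 168.   77.6] toolx [-1.    -0.009 -0.   ] z [ 0.  0. -1.] F [ 0.1  0.2 -1. ] w 27.1 g 45.7 J [ 0.22  0.13  1.68 -0.    1.33 -1.36]
blade n 13495 x [ 87.  108.8] y [-22.7  24.9] z=-0.004 x + -11.8 tilt -0.2 rect [array([97.8,  1.1]), array([50.4, 23.3]), np.float64(89.8)]
handle n 10267 z=0.000 x + -23.2 tilt 0.0 x [18.7 73.4] rect [array([52.5,  0.7]), array([65.1, 27.1]), np.float64(0.2)]
```

Emit:
move_arm --increments '[[[0, 0, 0.113, 0], [0.1, 0, 0, 0], [0.08, 0, 0, 0], [0.066, 0, 0, 0], [0, 0, 0, 0], [0, 0, 0, 0]]]'

```text
t: 19.1
tcp_pos: [585.0, 167.7, 60.2]
ee_rot: [-0.005, 1.0, 0.0, 0.0]
contact_force: [-0.0, 0.5, -1.0]
width: 27.5
grip_force: 45.8
```

Emit:
move_arm --increments '[[[0.005, 0, -0.042, 0], [0.005, 0, -0.043, 0], [0.008, 0, -0.042, 0], [0.009, 0, -0.041, 0], [0.012, 0, -0.041, 0], [0.013, 0, -0.042, 0], [0, 0, 0, 0]]]'

```text
t: 19.98
tcp_pos: [577.5, 167.7, 98.6]
ee_rot: [-0.004, 1.0, 0.0, 0.001]
contact_force: [3.2, 0.0, -1.4]
width: 27.4
grip_force: 45.1
```

```bash
python3 - <<'E'
from h import *
state(); hang()
E
```

```text
t 19.98 tcp [577.5 167.7  98.6] toolx [-1.    -0.009 -0.002] z [ 0.002  0.    -1.   ] F [ 3.2  0.  -1.4] w 27.4 g 45.1 J [ 0.24  0.02  1.76 -0.    1.36 -1.34]
handle n 8746 z=0.212 x + -23.0 tilt 12.0 x [18.6 70.9] rect [array([51.1,  0.5]), array([62.2, 27.2]), np.float64(0.0)]
```

It pivots as intended: 12° so far with about 3 N.

Emit:
move_arm --increments '[[[0.016, 0, -0.04, 0], [0.017, 0, -0.04, 0], [0.019, 0, -0.039, 0], [0.02, 0, -0.039, 0], [0.023, 0, -0.038, 0], [0.024, 0, -0.037, 0], [0, 0, 0, 0]]]'

```text
t: 20.9
tcp_pos: [559.1, 167.4, 132.7]
ee_rot: [-0.005, 1.0, 0.0, 0.0]
contact_force: [3.5, 0.4, -1.4]
width: 27.2
grip_force: 44.6
```

```bash
python3 - <<'E'
from h import *
state(); hang()
E
```

```text
t 20.9 tcp [559.1 167.4 132.7] toolx [-1.    -0.009 -0.   ] z [ 0.  0. -1.] F [ 3.5  0.4 -1.4] w 27.2 g 44.6 J [ 0.25 -0.04  1.76 -0.    1.42 -1.33]
handle n 7114 z=0.518 x + -22.9 tilt 27.4 x [18.5 72. ] rect [array([46.2,  0.4]), array([26.7, 52.4]), np.float64(90.0)]
```

Emit:
move_arm --increments '[[[0.004, 0, -0.02, 0], [0.029, 0, 0.0167, 0], [0.029, 0, 0.0167, 0], [0.029, 0, 0.0167, 0], [0.029, 0, 0.0167, 0], [0.029, 0, 0.0167, 0], [0.029, 0, 0.0167, 0], [0.029, 0, 0.0167, 0], [0.029, 0, 0.0167, 0], [0, 0, 0, 0]]]'

```text
t: 22.2
tcp_pos: [523.2, 167.1, 115.1]
ee_rot: [-0.005, 1.0, -0.0, -0.0]
contact_force: [0.9, 0.7, -2.8]
width: 27.2
grip_force: 44.5
```

```bash
python3 - <<'E'
from h import *
state(); hang()
E
```

```text
t 22.2 tcp [523.2 167.1 115.1] toolx [-1.    -0.009  0.001] z [-0.001 -0.    -1.   ] F [ 0.9  0.7 -2.8] w 27.2 g 44.5 J [ 0.26 -0.1   1.85  0.    1.39 -1.32]
handle n 6842 z=0.558 x + -22.8 tilt 29.2 x [18.4 70.5] rect [array([45.6,  0.1]), array([51.2, 26.7]), np.float64(0.1)]
```

Emit:
move_arm --increments '[[[0.017, 0, 0.01, 0], [0.017, 0, 0.01, 0], [0.017, 0, 0.01, 0], [0, 0, 0, 0]]]'

```text
t: 22.75
tcp_pos: [515.7, 167.0, 110.7]
ee_rot: [-0.005, 1.0, -0.0, -0.0]
contact_force: [0.8, 0.1, -3.2]
width: 26.9
grip_force: 44.4
```

```bash
python3 - <<'E'
from h import *
state(); hang()
E
```

```text
t 22.75 tcp [515.7 167.  110.7] toolx [-1.    -0.009  0.001] z [-0.001 -0.    -1.   ] F [ 0.8  0.1 -3.2] w 26.9 g 44.4 J [ 0.27 -0.12  1.87  0.    1.39 -1.31]
handle n 6839 z=0.558 x + -22.9 tilt 29.1 x [18.5 70.9] rect [array([45.6,  0.1]), array([26.6, 51.3]), np.float64(89.8)]
```

Emit:
move_arm --increments '[[[0.012, 0, 0.007, 0], [0.012, 0, 0.007, 0], [0.012, 0, 0.007, 0], [0, 0, 0, 0]]]'

```text
t: 23.3
tcp_pos: [510.4, 166.9, 107.6]
ee_rot: [-0.005, 1.0, -0.0, -0.0]
contact_force: [-0.4, 0.4, -2.7]
width: 27.2
grip_force: 44.4
```

Emit:
move_arm --increments '[[[0.012, 0, 0.007, 0], [0.012, 0, 0.007, 0], [0.012, 0, 0.007, 0], [0, 0, 0, 0]]]'

```text
t: 23.8
tcp_pos: [506.9, 167.0, 106.2]
ee_rot: [-0.005, 1.0, 0.0, 0.003]
contact_force: [11.9, -1.3, 5.0]
width: 27.4
grip_force: 45.4
```

```bash
python3 - <<'E'
from h import *
state(); hang("wr7")
p=cv2.imread("pics/wr7.png"); s=optics.get_image("scene")[0]
a=np.hstack([cv2.resize(p[0:400,150:500],(400,457)),cv2.resize(s[180:320,300:440],(400,457),interpolation=cv2.INTER_CUBIC)]); cv2.imwrite("pics/c7.png",a)
E
```

```text
t 23.8 tcp [506.9 167.  106.2] toolx [-1.    -0.009 -0.005] z [ 0.005  0.001 -1.   ] F [11.9 -1.3  5. ] w 27.4 g 45.4 J [ 0.27 -0.14  1.9  -0.    1.38 -1.31]
handle n 6873 z=0.555 x + -22.8 tilt 29.0 x [18.5 70.9] rect [array([45.6,  0.1]), array([26.7, 51.4]), np.float64(89.2)]
```

View pics/c7.png

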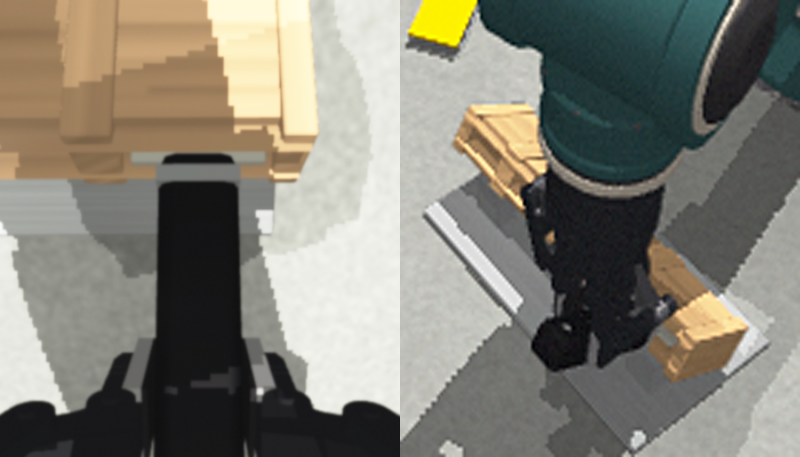

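The blade is home: end-wall force about 12 N, and only a thin white strip shows at the mouth. I release and rise.

Emit:
move_arm --increments '[[[0, 0, 0, 0], [0, 0, 0, 0], [0, 0, 0, 0], [0, 0, -0.1, 0], [0, 0, -0.3, 0], [0, 0, -0.4, 0], [0, 0, 0, 0]]]' --jaw 0.3

```text
t: 24.78
tcp_pos: [506.6, 167.3, 230.8]
ee_rot: [-0.005, 1.0, 0.001, 0.004]
contact_force: [0.1, -0.6, -0.4]
width: 55.3
grip_force: 0.0
```

```bash
python3 - <<'E'
from h import *
state(); p,d,c=shot("wrist","wr8"); W=cloud(d,c); g=p.mean(2)
k=(abs(W[...,1]-167)<9)&(W[...,0]>440)&(W[...,0]<570)&(W[...,2]>70)&(W[...,2]<170)&(g<90); q=W[k]
f=np.polyfit(q[:,0],q[:,2],1); print(len(q),np.degrees(np.arctan(f[0])),f, np.percentile(q,[1,99],axis=0).round(1).tolist())
p,d,c=shot("top","top2"); W=cloud(d,c)
for n in((465-10,-250),(500,-365)): print(n); scraper(W,p,n,100)
E
```

```text
t 24.77 tcp [506.6 167.3 230.8] toolx [-1.    -0.009 -0.008] z [ 0.008  0.002 -1.   ] F [ 0.1 -0.6 -0.4] w 55.3 g 0.0 J [ 0.27 -0.2   1.75  0.    1.58 -1.31]
4112 24.58345768754772 [   0.45748656 -114.95801502] [[441.0, 158.2, 85.9], [546.3, 175.7, 133.2]]
(455, -250)
handle 256 med [ 531.9 -257.8   25.9] rect [array([ 532.6, -259. ]), array([26., 42.]), np.float64(86.5)]
blade 717 med [ 464.8 -255.2   15. ] rect [array([ 464.6, -255.4]), array([49.8, 64.5]), np.float64(84.8)]
(500, -365)
handle 622 med [ 521.9 -379.4   25.5] rect [array([ 523.5, -381. ]), array([ 27.1, 106.3]), np.float64(82.8)]
blade 104 med [ 481.9 -275.1   14.9] rect [array([ 476.9, -274.4]), array([15.5, 36.1]), np.float64(88.4)]
blade 385 med [ 428.  -369.6   14.9] rect [array([ 428.1, -369.8]), array([30.2, 58.1]), np.float64(81.9)]
```

View pics/wr8.png

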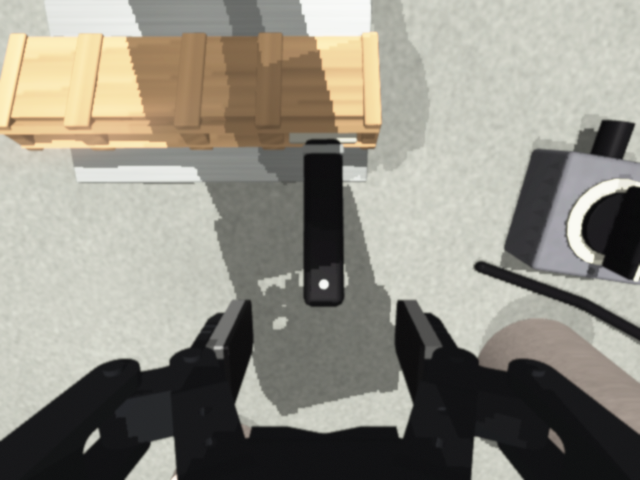

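Scraper 1 is racked: handle column 323, rows 140–305, in the +y wide slot, sagging only by the play. Next is the second wide scraper.

Emit:
move_arm --increments '[[[-0.072, -0.323, 0, 0], [-0.072, -0.323, 0, 0], [-0.072, -0.323, 0, 0], [-0.072, -0.323, 0, 0], [-0.072, -0.323, 0, 0], [-0.072, -0.323, 0, 0], [-0.072, -0.323, 0, 0], [-0.072, -0.323, 0, 0], [-0.072, -0.323, 0, 0], [0, 0, 0, 1], [0, 0, 0, 0.14], [0, 0, 0, 0]]]' --jaw 1

```text
t: 26.38
tcp_pos: [606.2, -267.7, 224.1]
ee_rot: [0.044, 0.999, 0.0, -0.0]
contact_force: [0.3, 0.0, -0.1]
width: 85.8
grip_force: 0.0
```

```bash
cat >> h.py <<'E'
def toshift(dx,dy):
    M=R.from_quat(r.get_obs()['ee_rot']).as_matrix(); print("tool xy shares",((np.array([dx,dy,0])@M)[:2]/150).round(3),"toolx angle",np.degrees(np.arctan2(M[1,0],M[0,0])).round(1))
E
python3 - <<'E'
from h import *
state()
p,d,c=shot("wrist","wr9"); scraper(cloud(d,c),p,(510,-262),115)
E
```

```text
t 26.38 tcp [ 606.2 -267.7  224.1] toolx [-0.996  0.088  0.001] z [-0.001  0.    -1.   ] F [ 0.3  0.  -0.1] w 85.8 g 0.0 J [-0.45  0.09  1.48  0.    1.57 -1.94]
handle 43 med [ 461.8 -363.2   23.8] rect [array([ 461.4, -363.3]), array([5.4, 3.6]), np.float64(77.9)]
handle 1275 med [ 500.  -369.4   24.5] rect [array([ 506.9, -371.3]), array([12.5, 73.9]), np.float64(82.3)]
handle 186 med [ 500.1 -257.2   24.4] rect [array([ 500.1, -257.2]), array([25.6,  4.4]), np.float64(85.5)]
handle 3844 med [ 557.6 -261.5   25.1] rect [array([ 562.2, -261.9]), array([ 27.4, 105.4]), np.float64(85.7)]
blade 5250 med [ 463.4 -254.5   14.5] rect [array([ 464.5, -254.6]), array([49.9, 64.1]), np.float64(85.6)]
blade 96 med [ 453.6 -358.7   14.5] rect [array([ 452.3, -358.3]), array([ 5.2, 13.7]), np.float64(61.1)]
blade 91 med [ 467.6 -364.4   25.6] rect [array([ 467.3, -364.3]), array([8.5, 6.1]), np.float64(81.1)]
blade 285 med [ 506.3 -258.    25.8] rect [array([ 506.2, -258.2]), array([28.,  6.]), np.float64(86.6)]
```

Emit:
move_arm --increments '[[[0.083, 0.007, 0, -0.12], [0.083, 0.007, 0, 0], [0, 0, 0.3, 0], [0, 0, 0.3, 0], [0, 0, 0.3, 0], [0, 0, 0.3, 0], [0, 0, 0.17, 0], [0, 0, 0.08, 0], [0, 0, 0.03, 0], [0, 0, 0, 0]]]'

```text
t: 27.68
tcp_pos: [582.0, -264.2, 3.6]
ee_rot: [0.04, 0.999, -0.0, 0.001]
contact_force: [-0.1, 0.3, -0.0]
width: 85.1
grip_force: 0.0
```

Emit:
move_arm --increments '[[[0, 0, 0, 0], [0, 0, 0, 0], [0, 0, 0, 0], [0, 0, 0, 0], [0, 0, 0, 0]]]' --jaw -1 --newtons 40

```text
t: 28.3
tcp_pos: [581.9, -264.1, 3.0]
ee_rot: [0.04, 0.999, -0.0, 0.0]
contact_force: [0.0, -0.2, 4.8]
width: 27.2
grip_force: 40.9
```

Emit:
move_arm --increments '[[[0, 0, -0.1, 0], [0, 0, -0.25, 0], [0, 0, -0.3, 0], [0, 0, -0.3, 0], [0, 0, -0.15, 0], [0, 0, 0, 0]]]'

```text
t: 29.05
tcp_pos: [582.1, -264.2, 169.1]
ee_rot: [0.04, 0.999, -0.0, 0.001]
contact_force: [-0.5, 0.4, -1.1]
width: 27.2
grip_force: 40.2
```

```bash
python3 - <<'E'
from h import *
state(); held("wr10"); hang(); toshift(583+25-r.get_obs()['tcp_pos'][0],36-r.get_obs()['tcp_pos'][1])
E
```

```text
t 29.05 tcp [ 582.1 -264.2  169.1] toolx [-0.997  0.08  -0.002] z [ 0.002 -0.001 -1.   ] F [-0.5  0.4 -1.1] w 27.2 g 40.2 J [-0.47  0.06  1.6   0.    1.48 -1.96]
blade n 13873 x [ 86.2 109. ] y [-23.6  24. ] z=0.002 x + -11.7 tilt 0.1 rect [array([97.4,  0.2]), array([50.3, 24.4]), np.float64(89.9)]
handle n 10001 z=-0.000 x + -22.5 tilt -0.0 x [18.7 72.6] rect [array([52.5,  0.4]), array([27.2, 65. ]), np.float64(90.0)]
tool xy shares [-0.018  2.007] toolx angle 175.4
```

Emit:
move_arm --increments '[[[-0.018, 0.336, 0, 0], [-0.018, 0.336, 0, 0], [-0.018, 0.336, 0, 0], [-0.018, 0.336, 0, 0], [-0.018, 0.336, 0, 0], [-0.018, 0.336, 0, 0], [0, 0, 0, -1], [0, 0, 0.3, -0.04], [0, 0, 0.3, 0], [0, 0, 0.12, 0], [0, 0, 0, 0], [0, 0, 0, 0]]]'

```text
t: 30.65
tcp_pos: [622.8, 36.1, 61.3]
ee_rot: [-0.005, 1.0, 0.0, 0.001]
contact_force: [0.8, 0.3, 1.6]
width: 27.1
grip_force: 40.2
```

```bash
python3 - <<'E'
from h import *
state(); held(); hang()
E
```

```text
t 30.65 tcp [622.8  36.1  61.3] toolx [-1.    -0.011 -0.002] z [ 0.002  0.    -1.   ] F [0.8 0.3 1.6] w 27.1 g 40.2 J [ 0.02  0.1   1.74  0.    1.3  -1.56]
blade n 13849 x [ 86.2 109. ] y [-23.5  24.2] z=-0.003 x + -11.2 tilt -0.2 rect [array([97.5,  0.3]), array([24.2, 50.4]), np.float64(0.5)]
handle n 9957 z=0.001 x + -22.6 tilt 0.0 x [18.7 72.6] rect [array([52.5,  0.4]), array([65.1, 27. ]), np.float64(0.3)]
```

Emit:
move_arm --increments '[[[0.1, 0, 0, 0], [0.08, 0, 0, 0], [0.063, 0, 0, 0], [0, 0, 0, 0], [0.005, 0, -0.042, 0], [0.005, 0, -0.043, 0], [0.008, 0, -0.042, 0], [0.009, 0, -0.041, 0], [0.012, 0, -0.041, 0], [0.013, 0, -0.042, 0], [0, 0, 0, 0]]]'

```text
t: 32.12
tcp_pos: [578.4, 35.7, 98.3]
ee_rot: [-0.005, 1.0, 0.0, 0.001]
contact_force: [3.3, -0.5, -1.0]
width: 27.3
grip_force: 39.7
```

```bash
python3 - <<'E'
from h import *
state(); hang()
E
```

```text
t 32.12 tcp [578.4  35.7  98.3] toolx [-1.    -0.011 -0.002] z [ 0.002  0.    -1.   ] F [ 3.3 -0.5 -1. ] w 27.3 g 39.7 J [ 0.02 -0.02  1.81  0.    1.36 -1.56]
handle n 8535 z=0.209 x + -22.4 tilt 11.8 x [18.6 69.9] rect [array([50.8,  0.3]), array([27. , 61.6]), np.float64(89.9)]
```

Same as before, so I continue the arc and slide in.

Emit:
move_arm --increments '[[[0.016, 0, -0.04, 0], [0.017, 0, -0.04, 0], [0.019, 0, -0.039, 0], [0.02, 0, -0.039, 0], [0.023, 0, -0.038, 0], [0.024, 0, -0.037, 0], [0.004, 0, -0.02, 0], [0, 0, 0, 0]]]'

```text
t: 33.17
tcp_pos: [559.2, 35.4, 135.1]
ee_rot: [-0.005, 1.0, -0.0, -0.0]
contact_force: [2.3, -0.5, -1.7]
width: 27.2
grip_force: 39.6
```

```bash
python3 - <<'E'
from h import *
state(); hang()
E
```

```text
t 33.17 tcp [559.2  35.4 135.1] toolx [-1.    -0.011  0.   ] z [-0. -0. -1.] F [ 2.3 -0.5 -1.7] w 27.2 g 39.6 J [ 0.02 -0.09  1.81 -0.    1.43 -1.56]
handle n 6842 z=0.538 x + -22.3 tilt 28.3 x [18.4 70.9] rect [array([45.6,  0.4]), array([51.3, 26.8]), np.float64(0.3)]
```

Emit:
move_arm --increments '[[[0.029, 0, 0.0167, 0], [0.029, 0, 0.0167, 0], [0.029, 0, 0.0167, 0], [0.029, 0, 0.0167, 0], [0.029, 0, 0.0167, 0], [0.029, 0, 0.0167, 0], [0.029, 0, 0.0167, 0], [0.029, 0, 0.0167, 0], [0.029, 0, 0.0167, 0], [0.029, 0, 0.0167, 0], [0, 0, 0, 0]]]'

```text
t: 34.6
tcp_pos: [515.3, 35.0, 109.8]
ee_rot: [-0.005, 1.0, -0.0, -0.0]
contact_force: [-0.1, -0.7, -2.9]
width: 27.4
grip_force: 39.6
```

```bash
python3 - <<'E'
from h import *
state(); hang()
E
```

```text
t 34.6 tcp [515.3  35.  109.8] toolx [-1.    -0.011  0.001] z [-0.001 -0.    -1.   ] F [-0.1 -0.7 -2.9] w 27.4 g 39.6 J [ 0.02 -0.17  1.92 -0.    1.39 -1.56]
handle n 6758 z=0.555 x + -22.2 tilt 29.0 x [18.4 70.1] rect [array([45.2,  0.1]), array([26.7, 50.5]), np.float64(89.9)]
```

Emit:
move_arm --increments '[[[0.014, 0, 0.008, 0], [0.012, 0, 0.007, 0], [0.012, 0, 0.007, 0], [0.012, 0, 0.007, 0], [0, 0, 0, 0]]]'

```text
t: 35.28
tcp_pos: [508.4, 34.9, 105.9]
ee_rot: [-0.005, 1.0, -0.0, 0.0]
contact_force: [2.9, -0.1, -2.0]
width: 27.3
grip_force: 39.9
```

```bash
python3 - <<'E'
from h import *
state(); hang()
E
```

```text
t 35.27 tcp [508.4  34.9 105.9] toolx [-1.    -0.011 -0.   ] z [ 0. -0. -1.] F [ 2.9 -0.1 -2. ] w 27.3 g 39.9 J [ 0.02 -0.19  1.94 -0.    1.39 -1.56]
handle n 6760 z=0.555 x + -22.2 tilt 29.0 x [18.4 70.1] rect [array([51.2,  0.1]), array([62.4, 49.6]), np.float64(0.2)]
```

Contact is just starting (2.9 N), so I press a little to be sure it is home.

Emit:
move_arm --increments '[[[0.012, 0, 0.007, 0], [0, 0, 0, 0]]]'

```text
t: 35.58
tcp_pos: [508.1, 34.9, 106.2]
ee_rot: [-0.005, 1.0, 0.0, 0.002]
contact_force: [12.3, 0.5, 3.2]
width: 27.0
grip_force: 40.5
```

Emit:
move_arm --increments '[[[0, 0, 0, 0], [0, 0, 0, 0], [0, 0, 0, 0], [0, 0, -0.1, 0], [0, 0, -0.3, 0], [0, 0, -0.4, 0], [0, 0, 0, 0]]]' --jaw 0.2

```text
t: 36.45
tcp_pos: [507.9, 34.9, 230.8]
ee_rot: [-0.005, 1.0, 0.0, 0.004]
contact_force: [-0.7, 0.6, -1.0]
width: 51.4
grip_force: 0.0
```

```bash
python3 - <<'E'
from h import *
state(); p,d,c=shot("wrist","wr11"); W=cloud(d,c); g=p.mean(2)
for y in(35,167):
    k=(abs(W[...,1]-y)<9)&(W[...,0]>440)&(W[...,0]<570)&(W[...,2]>70)&(W[...,2]<170)&(g<90); q=W[k]
    if len(q)>50: f=np.polyfit(q[:,0],q[:,2],1); print(y,len(q),np.degrees(np.arctan(f[0])), np.percentile(q,[1,99],axis=0).round(1).tolist())
p,d,c=shot("top","top3"); W=cloud(d,c); scraper(W,p,(480,-375),100)
E
```

```text
t 36.45 tcp [507.9  34.9 230.8] toolx [-1.    -0.011 -0.008] z [ 0.008  0.    -1.   ] F [-0.7  0.6 -1. ] w 51.4 g 0.0 J [ 0.02 -0.26  1.8   0.    1.59 -1.56]
35 4103 24.71372035761053 [[441.7, 26.2, 84.9], [547.5, 43.8, 133.3]]
167 4035 24.680172626620603 [[441.0, 158.1, 85.8], [545.3, 175.8, 133.2]]
handle 648 med [ 521.2 -379.5   25.5] rect [array([ 524.1, -381.2]), array([ 28. , 106.8]), np.float64(82.2)]
blade 436 med [ 424.  -369.2   15.1] rect [array([ 425.1, -369. ]), array([30.4, 63.8]), np.float64(83.5)]
```

Both wides are racked at equal depth. Now the narrow one.

Emit:
move_arm --increments '[[[-0.04, -0.313, 0, 0], [-0.04, -0.313, 0, 0], [-0.04, -0.313, 0, 0], [-0.04, -0.313, 0, 0], [-0.04, -0.313, 0, 0], [-0.04, -0.313, 0, 0], [-0.04, -0.313, 0, 0], [-0.04, -0.313, 0, 0], [-0.04, -0.313, 0, 0], [0, 0, 0, 1], [0, 0, 0, 0.52], [0, 0, 0, 0]]]' --jaw 1

```text
t: 38.05
tcp_pos: [564.7, -387.0, 223.5]
ee_rot: [0.061, 0.998, 0.001, -0.001]
contact_force: [0.2, 0.2, -1.1]
width: 85.2
grip_force: 0.0
```

```bash
python3 - <<'E'
from h import *
state()
p,d,c=shot("wrist","wr12"); scraper(cloud(d,c),p,(480,-375),115)
E
```

```text
t 38.05 tcp [ 564.7 -387.   223.5] toolx [-0.993  0.121  0.002] z [-0.002  0.001 -1.   ] F [ 0.2  0.2 -1.1] w 85.2 g 0.0 J [-0.64  0.14  1.43  0.    1.58 -2.09]
handle 167 med [ 460.  -373.6   24.5] rect [array([ 459.9, -373.3]), array([24.7,  4.5]), np.float64(80.7)]
handle 3841 med [ 517.2 -381.    25.1] rect [array([ 522.3, -381.3]), array([ 27.2, 106.1]), np.float64(82.4)]
blade 3182 med [ 422.8 -368.3   14.5] rect [array([ 424.4, -368.3]), array([29.3, 65.6]), np.float64(82.4)]
blade 283 med [ 466.  -374.    25.9] rect [array([ 466.1, -374.1]), array([27.9,  6.3]), np.float64(82.2)]
```

View pics/wr12.png

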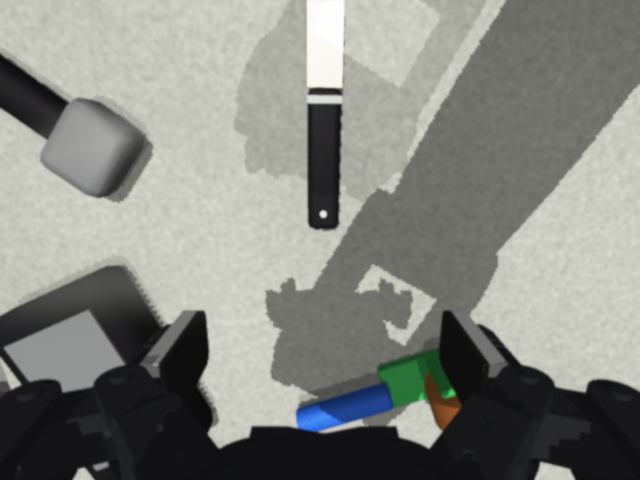

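Picture: narrow scraper with blade (325,45) and handle (323,100–225), alone and clear. The fit is 29–30 wide, so it is the narrow one.

Emit:
move_arm --increments '[[[0.08, 0.001, 0, 0.13], [0.08, 0.001, 0, 0], [0, 0, 0.3, 0], [0, 0, 0.3, 0], [0, 0, 0.3, 0], [0, 0, 0.3, 0], [0, 0, 0.17, 0], [0, 0, 0.08, 0], [0, 0, 0.03, 0], [0, 0, 0, 0]]]'

```text
t: 39.35
tcp_pos: [541.5, -384.0, 3.8]
ee_rot: [0.067, 0.998, -0.0, 0.001]
contact_force: [0.0, -0.2, 0.1]
width: 85.3
grip_force: 0.0
```

Emit:
move_arm --increments '[[[0, 0, 0, 0], [0, 0, 0, 0], [0, 0, 0, 0], [0, 0, 0, 0], [0, 0, 0, 0]]]' --jaw -1 --newtons 40

```text
t: 39.98
tcp_pos: [541.5, -383.9, 3.2]
ee_rot: [0.067, 0.998, -0.0, 0.0]
contact_force: [0.0, 0.3, 4.8]
width: 27.3
grip_force: 40.9
```

Emit:
move_arm --increments '[[[0, 0, -0.1, 0], [0, 0, -0.25, 0], [0, 0, -0.3, 0], [0, 0, -0.3, 0], [0, 0, -0.15, 0], [0, 0, 0, 0]]]'

```text
t: 40.72
tcp_pos: [541.7, -384.0, 169.1]
ee_rot: [0.067, 0.998, -0.001, 0.001]
contact_force: [-0.7, 0.8, -1.9]
width: 27.4
grip_force: 40.3
```

```bash
python3 - <<'E'
from h import *
state(); held(); hang(); o=r.get_obs()['tcp_pos']; toshift(623.5-o[0],-30-o[1])
E
```

```text
t 40.73 tcp [ 541.7 -384.   169.1] toolx [-0.991  0.133 -0.002] z [ 0.002 -0.001 -1.   ] F [-0.7  0.8 -1.9] w 27.4 g 40.3 J [-0.66  0.11  1.55  0.    1.48 -2.09]
blade n 8358 x [ 85.8 109.1] y [-14.4  14.2] z=0.024 x + -13.7 tilt 1.4 rect [array([97.3, -0.1]), array([30.1, 24.8]), np.float64(89.9)]
handle n 9850 z=-0.000 x + -22.3 tilt -0.0 x [18.6 72.1] rect [array([52.5,  0.1]), array([26.9, 65.1]), np.float64(89.6)]
tool xy shares [-0.233  2.408] toolx angle 172.4
```

Emit:
move_arm --increments '[[[-0.029, 0.301, 0, 0], [-0.029, 0.301, 0, 0], [-0.029, 0.301, 0, 0], [-0.029, 0.301, 0, 0], [-0.029, 0.301, 0, 0], [-0.029, 0.301, 0, 0], [-0.029, 0.301, 0, 0], [-0.029, 0.301, 0, 0], [0, 0, 0, -1], [0, 0, 0.3, -0.64], [0, 0, 0.3, 0], [0, 0, 0.12, 0], [0, 0, 0, 0], [0, 0, 0, 0]]]'

```text
t: 42.58
tcp_pos: [624.6, -30.4, 61.4]
ee_rot: [-0.005, 1.0, -0.0, 0.001]
contact_force: [-0.5, 0.3, -0.1]
width: 27.3
grip_force: 40.3
```

```bash
python3 - <<'E'
from h import *
state(); held(); hang()
E
```

```text
t 42.58 tcp [624.6 -30.4  61.4] toolx [-1.    -0.01  -0.002] z [ 0.002 -0.    -1.   ] F [-0.5  0.3 -0.1] w 27.3 g 40.3 J [-0.09  0.1   1.74  0.    1.3  -1.67]
blade n 8264 x [ 86.2 109. ] y [-14.3  14.3] z=0.008 x + -12.1 tilt 0.5 rect [array([97.5, -0. ]), array([30.2, 24.2]), np.float64(89.6)]
handle n 9959 z=0.001 x + -22.4 tilt 0.0 x [18.7 72.6] rect [array([52.5,  0.2]), array([26.9, 65. ]), np.float64(89.9)]
```

Emit:
move_arm --increments '[[[0.1, 0, 0, 0], [0.08, 0, 0, 0], [0.069, 0, 0, 0], [0, 0, 0, 0], [0.005, 0, -0.042, 0], [0.005, 0, -0.043, 0], [0.008, 0, -0.042, 0], [0.009, 0, -0.041, 0], [0.012, 0, -0.041, 0], [0.013, 0, -0.042, 0], [0, 0, 0, 0]]]'

```text
t: 44.05
tcp_pos: [579.4, -30.8, 98.6]
ee_rot: [-0.005, 1.0, -0.0, 0.001]
contact_force: [5.3, -0.3, -1.7]
width: 27.2
grip_force: 39.8
```

```bash
python3 - <<'E'
from h import *
state(); hang()
E
```

```text
t 44.05 tcp [579.4 -30.8  98.6] toolx [-1.    -0.01  -0.002] z [ 0.002 -0.    -1.   ] F [ 5.3 -0.3 -1.7] w 27.2 g 39.8 J [-0.1  -0.02  1.8   0.    1.36 -1.68]
handle n 8519 z=0.207 x + -22.2 tilt 11.7 x [18.5 69.9] rect [array([50.8,  0.2]), array([27. , 61.6]), np.float64(89.9)]
```

Emit:
move_arm --increments '[[[0.016, 0, -0.04, 0], [0.017, 0, -0.04, 0], [0.019, 0, -0.039, 0], [0.02, 0, -0.039, 0], [0.023, 0, -0.038, 0], [0.024, 0, -0.037, 0], [0.004, 0, -0.02, 0], [0, 0, 0, 0]]]'

```text
t: 45.1
tcp_pos: [560.2, -31.0, 135.4]
ee_rot: [-0.005, 1.0, -0.0, -0.0]
contact_force: [1.9, 0.1, -1.5]
width: 27.0
grip_force: 39.7
```

```bash
python3 - <<'E'
from h import *
state(); hang()
E
```

```text
t 45.1 tcp [560.2 -31.  135.4] toolx [-1.   -0.01  0.  ] z [-0. -0. -1.] F [ 1.9  0.1 -1.5] w 27.0 g 39.7 J [-0.1  -0.09  1.81 -0.    1.43 -1.68]
handle n 6859 z=0.536 x + -22.1 tilt 28.2 x [18.4 70.9] rect [array([45.6,  0.3]), array([51.2, 26.8]), np.float64(0.1)]
```

Emit:
move_arm --increments '[[[0.029, 0, 0.0167, 0], [0.029, 0, 0.0167, 0], [0.029, 0, 0.0167, 0], [0.029, 0, 0.0167, 0], [0.029, 0, 0.0167, 0], [0.029, 0, 0.0167, 0], [0.029, 0, 0.0167, 0], [0.029, 0, 0.0167, 0], [0.029, 0, 0.0167, 0], [0.029, 0, 0.0167, 0], [0, 0, 0, 0]]]'

```text
t: 46.52
tcp_pos: [516.2, -31.4, 110.0]
ee_rot: [-0.005, 1.0, 0.0, -0.0]
contact_force: [0.0, -0.5, -4.4]
width: 27.3
grip_force: 39.6
```

Emit:
move_arm --increments '[[[0.014, 0, 0.008, 0], [0.012, 0, 0.007, 0], [0.012, 0, 0.007, 0], [0.012, 0, 0.007, 0], [0, 0, 0, 0]]]'

```text
t: 47.15
tcp_pos: [509.3, -31.5, 106.2]
ee_rot: [-0.005, 1.0, -0.0, 0.0]
contact_force: [2.9, 0.4, -2.3]
width: 27.2
grip_force: 39.9
```

```bash
python3 - <<'E'
from h import *
state(); hang()
E
```

```text
t 47.15 tcp [509.3 -31.5 106.2] toolx [-1.    -0.01  -0.001] z [ 0.001 -0.    -1.   ] F [ 2.9  0.4 -2.3] w 27.2 g 39.9 J [-0.11 -0.19  1.94  0.    1.39 -1.69]
handle n 6694 z=0.555 x + -22.1 tilt 29.0 x [18.4 70.1] rect [array([45.2,  0.3]), array([26.5, 50.6]), np.float64(89.7)]
```

Emit:
move_arm --increments '[[[0.012, 0, 0.007, 0], [0, 0, 0, 0]]]'

```text
t: 47.45
tcp_pos: [509.0, -31.5, 106.4]
ee_rot: [-0.005, 1.0, -0.0, 0.002]
contact_force: [13.2, 1.0, 3.6]
width: 27.0
grip_force: 40.6
```

Emit:
move_arm --increments '[[[0, 0, 0, 0], [0, 0, 0, 0], [0, 0, 0, 0], [0, 0, -0.1, 0], [0, 0, -0.3, 0], [0, 0, -0.4, 0], [0, 0, 0, 0], [-0.2, 0.3, 0, 0], [-0.2, 0.3, 0, 0], [-0.2, 0.3, 0, 0], [0, 0, 0, 0]]]' --jaw 0.2

```text
t: 48.82
tcp_pos: [596.8, 106.9, 224.1]
ee_rot: [-0.006, 1.0, 0.0, -0.001]
contact_force: [0.2, -0.9, -0.1]
width: 51.1
grip_force: 0.0
```

```bash
python3 - <<'E'
from h import *
state(); p,d,c=shot("wrist","wr13"); W=cloud(d,c); g=p.mean(2)
for y in(-32,35,167):
    k=(abs(W[...,1]-y)<9)&(W[...,0]>440)&(W[...,0]<570)&(W[...,2]>70)&(W[...,2]<170)&(g<90); q=W[k]
    if len(q)>50: f=np.polyfit(q[:,0],q[:,2],1); print(y,len(q),np.degrees(np.arctan(f[0])), np.percentile(q,[1,99],axis=0).round(1).tolist())
t=optics.get_image("top")[0]; cv2.imwrite("pics/c13.png",np.vstack([cv2.resize(p,(400,300)),cv2.resize(t,(400,300))]))
E
```

```text
t 48.83 tcp [596.8 106.9 224.1] toolx [-1.    -0.013  0.002] z [-0.002  0.    -1.   ] F [ 0.2 -0.9 -0.1] w 51.1 g 0.0 J [ 0.13 -0.03  1.6   0.    1.57 -1.45]
-32 4681 22.99852811709703 [[453.1, -40.7, 90.6], [554.4, -23.2, 133.1]]
35 5067 23.229174166596053 [[451.2, 26.2, 90.3], [553.4, 43.9, 133.4]]
167 5057 23.017306020593495 [[450.1, 158.2, 90.6], [551.9, 175.8, 133.3]]
```

View pics/c13.png

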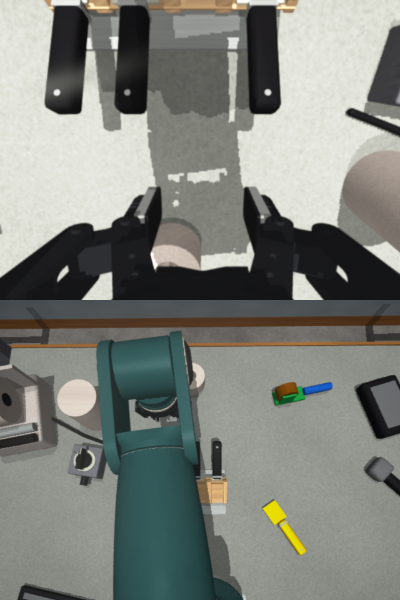

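All three are racked: wide in +y, wide in the third slot, narrow in the fourth, all at equal depth. No other scraper is visible and the bystanders are in place. I return to the isolator.

Emit:
move_arm --increments '[[[0.1, 0.3285, 0, 0], [0.1, 0.3285, 0, 0], [0.1, 0.3285, 0, 0], [0.1, 0.3285, 0, 0], [0.1, 0.3285, 0, 0], [0.1, 0.3285, 0, 0], [0, 0, 0, 1], [0, 0, 0, 0.84], [0, 0, 0, 0]]]' --jaw 1

```text
t: 50.05
tcp_pos: [503.3, 398.1, 225.4]
ee_rot: [0.076, 0.997, 0.0, 0.0]
contact_force: [0.0, 0.7, -0.6]
width: 85.3
grip_force: 0.0
```

```bash
python3 - <<'E'
from h import *
state()
p,d,c=shot("wrist","wr14"); W=cloud(d,c)
m=(W[...,2]>95)&(W[...,2]<112)&(np.hypot(W[...,0]-503,W[...,1]-401)<60)
print(m.sum(),cv2.minAreaRect(W[m][:,:2].astype(np.float32)))
o=r.get_obs()['tcp_pos']; toshift(503.4-o[0],401.5-o[1])
E
```

```text
t 50.05 tcp [503.3 398.1 225.4] toolx [-0.989  0.151 -0.   ] z [ 0.  0. -1.] F [ 0.   0.7 -0.6] w 85.3 g 0.0 J [ 0.63  0.05  1.53 -0.    1.57 -0.79]
1738 ((504.5709533691406, 401.71063232421875), (13.692584037780762, 66.63971710205078), 81.1989517211914)
tool xy shares [0.003 0.022] toolx angle 171.4
```

Emit:
move_arm --increments '[[[0.003, 0.022, 0, 0], [0, 0, 0.25, 0], [0, 0, 0.25, 0], [0, 0, 0.25, 0], [0, 0, 0.14, 0], [0, 0, 0.073, 0], [0, 0, 0, 0]]]'

```text
t: 50.98
tcp_pos: [503.3, 402.5, 80.7]
ee_rot: [0.075, 0.997, -0.0, -0.0]
contact_force: [0.6, 0.0, 0.6]
width: 85.4
grip_force: 0.0
```

Emit:
move_arm --increments '[[[0, 0, 0, 0], [0, 0, 0, 0], [0, 0, 0, 0], [0, 0, 0, 0], [0, 0, 0, 0], [0, 0, 0, 0]]]' --jaw -1 --newtons 50

```text
t: 51.72
tcp_pos: [503.2, 401.7, 81.0]
ee_rot: [0.075, 0.997, -0.001, -0.0]
contact_force: [-3.9, -9.1, 6.6]
width: 13.1
grip_force: 49.7
```

Emit:
move_arm --increments '[[[0, 0, 0, -1], [0, 0, 0, -1], [0, 0, 0, -1], [0, 0, 0, -1], [0, 0, 0, -1], [0, 0, 0, -1], [0, 0, 0, -1], [0, 0, 0, -1], [0, 0, 0, -1], [0, 0, 0, -1], [0, 0, 0, -1], [0, 0, 0, -1], [0, 0, 0, -0.6], [0, 0, 0, 0], [0, 0, 0, 0]]]'

```text
t: 53.6
tcp_pos: [503.6, 400.4, 81.0]
ee_rot: [-0.456, 0.89, -0.002, -0.001]
contact_force: [-1.3, -19.1, 9.6]
width: 13.0
grip_force: 57.3
```

```bash
python3 - <<'E'
from h import *
state(); print(r.get_obs()['moment'])
E
```

```text
t 53.6 tcp [503.6 400.4  81. ] toolx [-0.584 -0.812  0.003] z [-0.    -0.004 -1.   ] F [ -1.3 -19.1   9.6] w 13.0 g 57.3 J [ 0.63  0.13  1.68 -0.    1.34 -1.88]
[-3.15448767  0.40053717 -1.28361282]
```

At the stop (−1.3 N m). I release, rise and verify.

Emit:
move_arm --increments '[[[0, 0, 0, 0], [0, 0, 0, 0], [0, 0, 0, 0], [0, 0, 0, 0], [0, 0, -0.15, 0], [0, 0, -0.25, 0], [0, 0, -0.3, 0], [0, 0, -0.3, 0], [0, 0, 0, 0]]]' --jaw 1

```text
t: 54.72
tcp_pos: [504.1, 403.2, 236.7]
ee_rot: [-0.457, 0.89, 0.001, 0.004]
contact_force: [0.2, -0.4, -1.1]
width: 85.3
grip_force: 0.0
```

```bash
python3 - <<'E'
from h import *
state()
p,d,c=shot("wrist","wr15"); W=cloud(d,c)
m=(W[...,2]>95)&(W[...,2]<112)&(np.hypot(W[...,0]-503,W[...,1]-401)<60)
print(m.sum(),cv2.minAreaRect(W[m][:,:2].astype(np.float32)))
t=optics.get_image("top")[0]; s=optics.get_image("scene")[0]; cv2.imwrite("pics/c15.png",np.hstack([cv2.resize(t[60:420,80:560],(400,300)),cv2.resize(s[100:480,130:637],(400,300))]))
E
```

```text
t 54.73 tcp [504.1 403.2 236.7] toolx [-0.583 -0.813 -0.007] z [ 0.006  0.004 -1.   ] F [ 0.2 -0.4 -1.1] w 85.3 g 0.0 J [ 0.64  0.05  1.51  0.    1.58 -1.88]
1620 ((504.0309753417969, 402.1477966308594), (66.13260650634766, 13.981234550476074), 51.60453796386719)
```

View pics/c15.png

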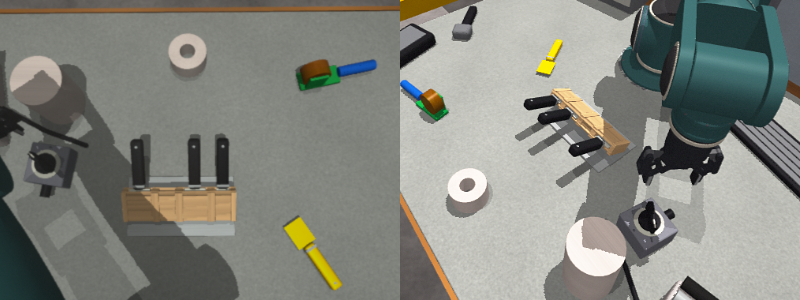

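The bar is back at 51.6°, which is ON. All three scrapers are racked, the bystanders are undisturbed and the arm is clear.

```bash
python3 -c "
from bench import job
print(job.sign_off())"
```

```text
the job is handed in; nothing more can be done
None
```

I turned the isolator fully off, slid the three scrapers that were there (two wide, one narrow) home in slots of their own width and released them, then turned it fully back on and handed the job in at about 55 s.

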